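Tip the spare handle out of the round parts tube

ROBOT

A 7-joint arm with a two-finger parallel gripper is mounted at the origin on the work surface. World frame = base frame: x ahead of the robot, y to its left, z up, the work surface at z = 0. Lengths are in mm, angles in rad, forces in N, time in s.
With the tool pointing down it reaches from about 425 to 1025 mm from the base axis. Payload 9.4 kg.
Tool frame: the origin (TCP) lies between the finger pads; the fingertips stand 17 mm ahead of it and the grasp point (between the pads) lies 2 mm behind it; z points along the fingers, y is the direction in which the jaws open and shut (so a half turn about z gives the same grasp; the last joint's range is limited). The gripper opens to 85 mm and grips with 20 to 120 N. Pads are 22 mm wide; open, the fingers measure 114 mm over their backs; the gripper's body (76 mm by 85 mm) begins 54 mm behind the grasp point. The pads swing forward as they close: fully open they stand 13 mm farther back than shut.
Start: joints at [1.133, 0.599, -0.003, 1.599, 0.002, 0.943, -0.08], TCP at [255.933, -678.323, 248.275] pointing down, gripper open.
Joint ranges: [-2.57, 2.57], [-0.35, 1.97], [-1.29, 1.29], [0.11, 2.56], [-1.05, 4.19], [0.11, 1.86], [-2.63, 2.63]. Speed limits (rad/s): [2.22, 2.22, 3.01, 3.01, 3.14, 3.14, 3.14].

INTERFACE

Orientations are given as a rotation vector (axis times angle).
In Python, from bench import arm gives the robot as it stands. The module is installed in compiled form; this text tells all that it offers. Calls block until the motion is done:
- arm.move_pose(position, orientation): joint-space move of the TCP to a pose.
- arm.servo_line(position, speed=150, rot=None): straight line of the TCP; rot=None keeps the orientation; speed is the mean speed in mm/s.
- arm.goto_joints(angles): joint-space move.
- arm.move_gripper(opening): finger opening in mm; the grip force is fixed at half the most; returns when the fingers have stopped.
- arm.dwell(seconds).
- arm.solve_ik(position, orientation): joint angles nearest the present ones, or None.
- arm.get_state(): the state.
- arm.camera(name): name is "scene" or "top"; returns a dict with "color" (400x640x3 uint8, blue, green, red), "fx", "fy", "cx", "cy" (pixels), "R" (3x3) and "t" (3): a world point X has camera coordinates R X + t. Camera axes: x right, y down, z forward; pixel columns grow to the right and rows downward; lengths in mm; the calibration is good to about 2 mm. A picture is of the moment at which its call begins. There is no depth.
A pose or a line that the arm cannot do raises arm.MotionError and nothing moves.
- arm.finish_job(): hands the job in, once; it reports no verdict.
The state is a dict: "t": time; "joints": joint angles; "dq": joint speeds; "joint_efforts": joint torques, N m; "tool_pos": TCP position; "tcp_rot": TCP orientation; "force": force on the tool from outside, world axes, zero at the start; "torque": the same for the moment, N m; "finger_gap": finger opening in mm.
Only numpy, scipy, OpenCV 4.12 (cv2) and the standard library are available. Lean on these libraries where they do the work, as an engineer would, in place of code of your own. Each camera call takes 0.05 s, during which the arm holds its last target.

TASK

The spare portafilter handle has dropped down inside the round steel tube, too deep to grip. Push the round tube over until the handle slides out into the catch tray in front of it, then let the tube swing back upright on its spring. Leave the square tube standing as it is.

Things in the scene. Friction and masses are not known exactly. Their poses are not given: they have to be found in the camera images.
- round_stand: fixed steel cradle (two side posts, y = +-44 to 54 mm, x = +-16, top z = 125) with a catch tray, carrying the ROUND tube. Origin on the table straight below the tube's pivot; x points to the tray (the way it tips), y along the pivot, z up. Pivot at z = 115 mm. Base plate from x = -75, 8 mm thick. Tray outside x = 50 to 250, y = +-55; floor z = 4, near wall 12 high, others 30, 4 thick
- round_tube (a joint): tilt of the round steel tube, rad: 0 upright, + tips the mouth to the tray, 1.57 level, stop 2.2. Outer diameter 58 mm, wall 3; rim 110 mm above the pivot, underside 65 below it; back (-x) free to push. A spring rights it when let go (2 to 5 N near the rim to hold it over; damped, about 4 s); friction 0.3: the handle slides out past about 1.95 rad
- handle: spare portafilter handle: black grip 30 x 24 x 80 mm with rounded edges, steel collar 22 mm diameter, 10 long, then steel stud 12 mm diameter, 15 long; 105 mm in all, about 0.12 kg. Origin at mid-length, z along it towards the stud. At the start it stands stud up inside the round tube, its top end 62 mm below the rim
- square_tube (a joint): tilt of the SQUARE steel tube, 54 mm wide, with a long wooden brush standing up out of it, in its own, otherwise equal, cradle and tray nearby; rad, 0 upright. It must stay upright

How it is judged:
By the outcome, as a careful person would: the job done as asked, in the order asked, and still so for the second after the job is handed in, with the robot touching nothing.
It also fails if it takes over 42 s, if anything falls off the work surface, if the arm or the gripper's body presses on something with over 40 N, if the wrist force passes 120 N, or if a joint passes its speed limit or range.

## Working session

There is one attempt and no reset: what is moved stays moved. The work goes in short steps, each a Python script; the robot and the scene stay as the last script left them, time stands still between calls to the robot, and variables do not carry over. Pictures are saved under pics/ and viewed, and the job is handed in when it is done.

```bash
mkdir -p pics
python3 - <<'E'
from bench import arm
import cv2
for n in("scene","top"):
    c=arm.camera(n); cv2.imwrite(f"pics/{n}0.png",c["color"]); print(n,c["fx"],c["fy"],c["cx"],c["cy"],c["R"],c["t"])
s=arm.get_state(); print(s["t"],s["tool_pos"],s["tcp_rot"],s["force"])
E
```

```text
scene 375.9770342469128 375.9770342469128 319.92904809677304 200.2469674541542 [[-0.63913247  0.76905296 -0.00819985]
 [ 0.58332737  0.47777901 -0.65685341]
 [-0.50123734 -0.42459954 -0.75397371]] [ 332.53720402 -239.41305659  985.85181469]
top 504.03685097841003 504.03685097841003 314.66361890522023 194.43682484212525 [[ 0.02524435 -0.99961554 -0.01146685]
 [-0.99263086 -0.02370476 -0.11883631]
 [ 0.11851881  0.01438229 -0.99284764]] [2.21201963e-01 5.32483855e+02 7.74598091e+02]
0.1 [ 255.80607483 -677.93740808  247.48994556] [-3.08920439e+00 -5.63527406e-01  5.83890893e-04] [ 0.2719995   0.19393178 -0.12231635]
```

View pics/scene0.png

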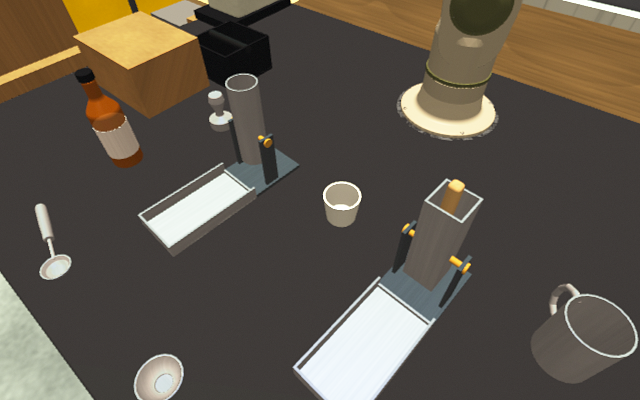

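View pics/top0.png

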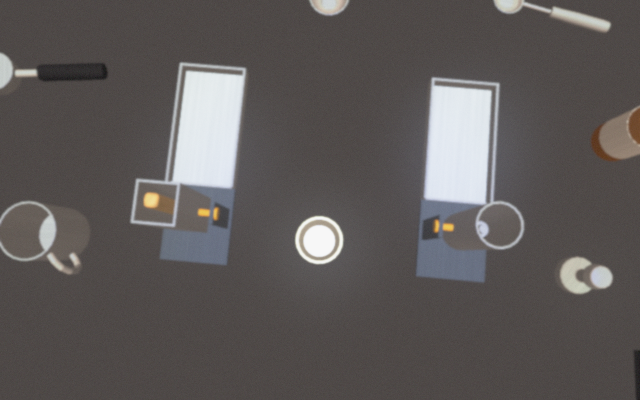

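The top view shows the round tube on the right, with its rim near (499,226), its tray pointing up the image (+x) and far corners at about (432,79) and (499,83). The square tube with the brush is on the left, with its rim near (155,203). Next I'll measure the stand and the rim.

```bash
cat > h.py <<'E'
from bench import arm
import numpy as np, cv2
def ray(c,uv,z):
    d=np.array([(uv[0]-c["cx"])/c["fx"],(uv[1]-c["cy"])/c["fy"],1.])
    R=np.array(c["R"]);t=np.array(c["t"]); o=-R.T@t; d=R.T@d
    return o+d*(z-o[2])/d[2]
def proj(c,X):
    p=np.array(c["R"])@np.array(X,float)+np.array(c["t"]); return np.array([c["cx"]+c["fx"]*p[0]/p[2],c["cy"]+c["fy"]*p[1]/p[2]])
E
python3 - <<'E'
from h import *
c=arm.camera("top"); im=c["color"]
cv2.imwrite("pics/z1.png",cv2.resize(im[60:300,390:560],None,fx=2.5,fy=2.5,interpolation=cv2.INTER_CUBIC)[:600])
hsv=cv2.cvtColor(im,cv2.COLOR_BGR2HSV)
w=cv2.inRange(hsv,(0,0,195),(179,40,255))
pl=cv2.inRange(hsv,(95,60,40),(125,255,140))
for nm,m,z in(("white",w,4),("plate",pl,8)):
  cs,_=cv2.findContours(m,cv2.RETR_EXTERNAL,cv2.CHAIN_APPROX_NONE)
  for k in cs:
    if cv2.contourArea(k)>800:
      P=np.float32([ray(c,p[0],z)[:2] for p in k]); r=cv2.minAreaRect(P)
      print(nm,cv2.boundingRect(k),r,cv2.boxPoints(r).round(1).tolist())
for uv,z in(((432,79),30),((499,83),30),((417,279),8),((485,282),8),((499,226),225),((476,226),225),((523,226),225)): print(uv,z,ray(c,uv,z).round(1))
s=arm.camera("scene")
for uv in((242,83),):print(ray(s,uv,225).round(1))
E
```

```text
white (296, 216, 47, 48) ((461.7174377441406, 4.749549865722656), (76.70160675048828, 75.41891479492188), 1.4573878049850464) [[422.3999938964844, 41.5], [424.29998779296875, -33.900001525878906], [501.0, -32.0], [499.1000061035156, 43.400001525878906]]
white (425, 84, 66, 120) ((627.5985717773438, -222.9052734375), (100.34322357177734, 196.9564971923828), 86.3286361694336) [[526.0999755859375, -266.70001220703125], [722.7000122070312, -279.29998779296875], [729.0999755859375, -179.10000610351562], [532.5, -166.5]]
white (170, 71, 74, 118) ((639.8604125976562, 197.488037109375), (103.43700408935547, 203.03616333007812), 86.26119232177734) [[535.2000122070312, 152.5], [737.7999877929688, 139.3000030517578], [744.5, 242.5], [541.9000244140625, 255.6999969482422]]
(432, 79) 30 [ 728.2 -174.7   30. ]
(499, 83) 30 [ 723.7 -284.2   30. ]
(417, 279) 8 [ 401.9 -154.7    8. ]
(485, 282) 8 [ 400.  -263.7    8. ]
(499, 226) 225 [ 476.4 -211.5  225. ]
(476, 226) 225 [ 475.7 -184.1  225. ]
(523, 226) 225 [ 477.1 -240.2  225. ]
[ 480.4 -209.8  225. ]
```

```bash
ls -la pics
```

```text
total 956
drwxr-xr-x 2 agent agent   4096 Dec  7 06:46 .
drwxr-xr-x 3 agent agent   4096 Dec  7 06:46 ..
-rw-r--r-- 1 agent agent 333319 Dec  7 06:45 scene0.png
-rw-r--r-- 1 agent agent 367250 Dec  7 06:45 top0.png
-rw-r--r-- 1 agent agent 266203 Dec  7 06:46 z1.png
```

Stand found: length 325.6 and width 109 mm, against 325 and 110 given. The yaw is about -0.063 and the origin about (477,-212.5), and the rim centres from both views agree within 4 mm. I'll plan the push with closed fingers pointing down and check IK along the whole arc.

```bash
cat >> h.py <<'E'
from scipy.spatial.transform import Rotation as Ro
O=np.array([477.,-212.5]); yaw=-0.063
def W(x,y,z): 
    c,s=np.cos(yaw),np.sin(yaw); return np.array([O[0]+c*x-s*y,O[1]+s*x+c*y,z])
def rot(flip=0):
    h=yaw+np.pi*flip; X=np.array([np.cos(h),np.sin(h),0]);Z=np.array([0,0,-1.]);return Ro.from_matrix(np.c_[X,np.cross(Z,X),Z]).as_rotvec()
def tcp(th,r=90,gap=0,hw=11):
    n=np.array([-np.cos(th),np.sin(th)]); p=np.array([0,115])+r*np.array([np.sin(th),np.cos(th)])+(29+gap+hw*abs(np.cos(th)))*n
    return W(p[0],0,p[1]+17)
E
python3 - <<'E'
from h import *
print(Ro.from_rotvec(arm.get_state()["tcp_rot"]).as_matrix()[:,0])
for f in(0,1):
  print(rot(f))
  for p in [W(-75,0,320),tcp(0,gap=12)]+[tcp(t) for t in(0.5,1,1.5,2,2.15)]:
    q=arm.solve_ik(p,rot(f)); print(p.round(0),None if q is None else np.round(q,2))
c=arm.camera("top")
for n,uv in(("bottle",(600,145)),("tamper",(577,275))):print(n,ray(c,uv,0).round(0))
E
```

```text
[ 9.35583561e-01  3.53105347e-01 -1.18669506e-04]
[ 3.14003416 -0.0989438   0.        ]
[ 402. -208.  320.] [ 0.37  0.18 -0.02  2.11  0.    0.85 -1.29]
[ 425. -209.  222.] [ 0.3   0.34  0.05  2.19 -0.03  0.61 -1.27]
[ 486. -213.  230.] [ 0.27  0.39  0.05  2.06 -0.03  0.68 -1.3 ]
[ 534. -216.  210.] [ 0.24  0.47  0.07  1.99 -0.05  0.69 -1.3 ]
[ 564. -218.  168.] [ 0.22  0.56  0.08  1.96 -0.07  0.63 -1.29]
[ 573. -219.  125.] [ 0.21  0.62  0.09  1.97 -0.09  0.56 -1.27]
[ 571. -218.  112.] [ 0.22  0.64  0.09  1.98 -0.1   0.53 -1.26]
[0.0989438  3.14003416 0.        ]
[ 402. -208.  320.] [ 1.04  0.27 -0.84  2.07  0.25  0.91  1.57]
[ 425. -209.  222.] [ 0.91  0.43 -0.77  2.16  0.45  0.72  1.35]
[ 486. -213.  230.] [ 0.85  0.49 -0.76  2.03  0.46  0.8   1.32]
[ 534. -216.  210.] [ 0.78  0.56 -0.73  1.95  0.51  0.82  1.28]
[ 564. -218.  168.] [ 0.73  0.64 -0.69  1.92  0.57  0.78  1.23]
[ 573. -219.  125.] [ 0.69  0.7  -0.64  1.94  0.63  0.72  1.18]
[ 571. -218.  112.] [ 0.68  0.71 -0.63  1.95  0.65  0.69  1.16]
bottle [ 631. -461.    0.]
tamper [ 415. -415.    0.]
```

View pics/z1.png

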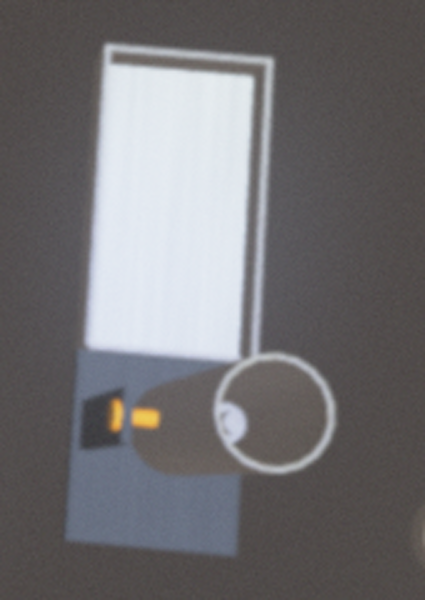

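The zoom shows the stand, tray and rim clearly, with the handle's stud visible inside the tube. All poses along the arc can be reached with the first wrist choice. Next I'll close the gripper, come in from behind and start the push.

Run:
```python
from h import *
def st(l=""):
    s=arm.get_state(); print(l,round(s["t"],2),np.round(s["tool_pos"],1),"F",np.round(s["force"],1),round(s["finger_gap"],1))
arm.move_gripper(0); st()
arm.move_pose(W(-75,0,320),rot()); st("above")
arm.servo_line(tcp(0,gap=25),speed=200); st("behind")
for t in(0.1,0.4): arm.servo_line(tcp(t),speed=100); st(t)
cv2.imwrite("pics/s2.png",arm.camera("scene")["color"])
```

```text
1.02 [ 256.  -678.3  248.3] F [ 0.1  0.1 -1.1] 0.2
above 2.83 [ 402.3 -208.5  320. ] F [ 0.6 -1.1 -0.1] 0.1
behind 3.47 [ 412.3 -208.9  222.2] F [-0.1 -0.   1.1] 0.1
0.1 3.96 [ 446.4 -210.6  225.9] F [ 0.1 -0.  -0.9] -0.1
0.4 4.41 [ 476.1 -212.4  230.1] F [-1.2 -0.2  0.3] 0.1
```

View pics/s2.png

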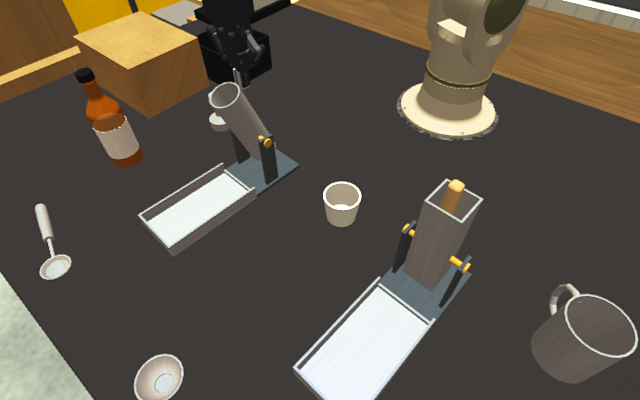

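The round tube (rim near (226,92)) is tilting under the fingertips, and the square tube is unchanged. I'll carry on.

Run:
```python
from h import *
def st(l=""):
    s=arm.get_state(); print(l,round(s["t"],2),np.round(s["tool_pos"],1),"F",np.round(s["force"],1))
for t in(0.7,1,1.3,1.57,1.8,1.95,2.05): arm.servo_line(tcp(t),speed=110); st(t)
arm.dwell(0.6); st()
cv2.imwrite("pics/s3.png",arm.camera("scene")["color"]);cv2.imwrite("pics/t3.png",arm.camera("top")["color"])
```

```text
0.7 4.89 [ 506.4 -214.3  224.8] F [-1.4  0.5  1.6]
1 5.33 [ 534.  -216.   209.9] F [-0.3  0.8  1.5]
1.3 5.76 [ 555.  -217.4  186.9] F [-0.8  0.4  1.7]
1.57 6.17 [ 566.9 -218.2  161.3] F [0.3 0.2 2.1]
1.8 6.49 [ 571.6 -218.7  142.6] F [-0.3 -0.5  2.6]
1.95 6.76 [ 573.  -218.8  130. ] F [ 1.1 -0.8  2.3]
2.05 7.01 [ 572.8 -218.7  121.3] F [ 1.9 -0.5  3.4]
 7.61 [ 572.4 -218.4  120.7] F [ 1.9 -1.3  2. ]
```

View pics/s3.png

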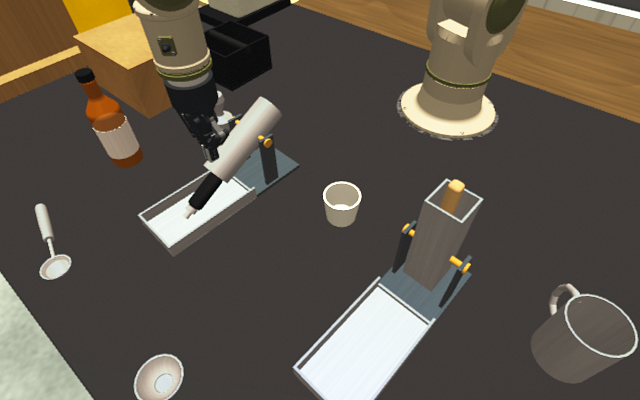

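View pics/t3.png

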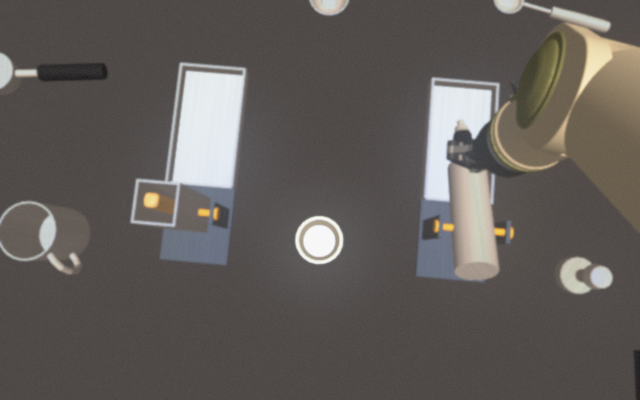

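The handle is sliding out of the mouth, with its stud near (188,212) in the scene view. I'll hold and tip slightly further, then look again.

Run:
```python
from h import *
def st(l=""):
    s=arm.get_state(); print(l,round(s["t"],2),np.round(s["tool_pos"],1),"F",np.round(s["force"],1))
arm.servo_line(tcp(2.1),speed=60); arm.dwell(0.8); st()
cv2.imwrite("pics/s4.png",cv2.resize(arm.camera("scene")["color"][50:280,80:340],None,fx=2.5,fy=2.5))
```

```text
8.76 [ 571.8 -218.4  116.3] F [0.8 0.9 2.7]
```

View pics/s4.png

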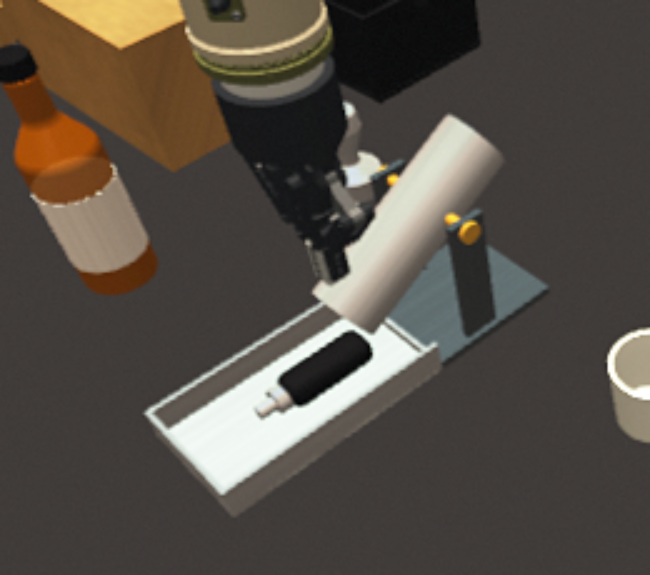

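The handle lies flat in the tray, clear of the mouth (zoomed picture, (255,410) to (370,345)). I'll lift straight up so the tube can swing back freely.

Run:
```python
from h import *
def st(l=""):
    s=arm.get_state(); print(l,round(s["t"],2),np.round(s["tool_pos"],1),"F",np.round(s["force"],1))
p=np.array(arm.get_state()["tool_pos"]); p[2]=350
arm.servo_line(p,speed=300); st("up")
cv2.imwrite("pics/s5.png",cv2.resize(arm.camera("scene")["color"][50:280,80:340],None,fx=2.5,fy=2.5))
arm.move_pose([300,-560,350],arm.get_state()["tcp_rot"]); st("away")
arm.dwell(5); st()
cv2.imwrite("pics/s6.png",arm.camera("scene")["color"]);cv2.imwrite("pics/t6.png",arm.camera("top")["color"])
```

```text
up 9.73 [ 570.9 -218.2  348.3] F [-0.1 -0.2 -0.8]
away 11.39 [ 301.5 -559.1  349.8] F [-0.1 -0.2 -0.4]
 16.39 [ 300. -560.  350.] F [-0.4  0.9  0.3]
```

View pics/s6.png

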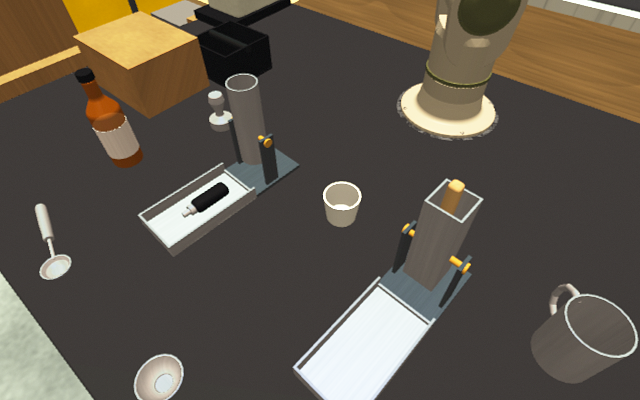

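View pics/t6.png

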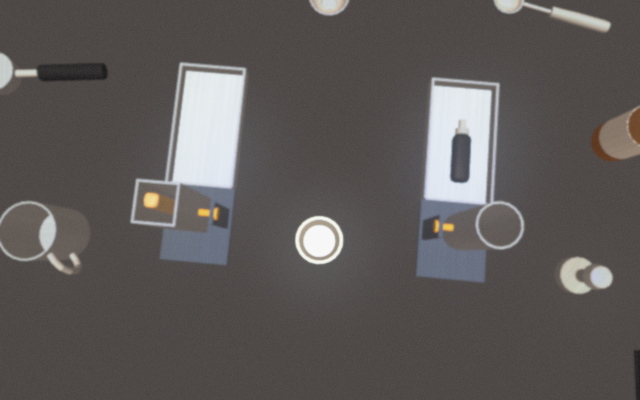

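The handle lies in the tray at top-view pixels (460,120) to (460,182). The round rim is back at (499,226), and the square tube and brush haven't moved. I'll do one numeric check against the first picture, then hand in.

Run:
```python
from h import *
a=cv2.imread("pics/top0.png");arm.dwell(1);b=arm.camera("top")["color"]
d=cv2.GaussianBlur(cv2.absdiff(a,b),(5,5),0).max(2)
n,l,s,c=cv2.connectedComponentsWithStats((d>25).astype("uint8")); print([x.tolist() for x in s[1:] if x[4]>5])
arm.finish_job()
```

```text
[[449, 120, 23, 64, 1174], [477, 220, 13, 18, 168]]
the job is handed in; nothing more can be done
```

The job is done and handed in at about 17.5 s of the 42 s allowed. With the fingers shut, I pushed the back of the round tube over to a commanded tilt of about 2.1 rad. The handle slid out into the catch tray, and I then lifted clear so the spring could right the tube.

**Final checks:** a comparison of the first and last top views shows only two differences: the handle now lies in the tray, and its stud is gone from inside the tube. The round rim is back at its starting pixels, the square tube and brush have not moved, and the arm is well clear. The wrist force readings I printed stayed within about 4 N. No check failed. The only disagreement was about 4 mm between the two cameras on the rim's position, which did not matter for the push.

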